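# Slide the pepper mill home beside the salt

### The arm

A 6-joint arm with a two-finger parallel gripper is mounted at the origin on a cart in front of the work surface, level with it; the furniture and walls round the work are solid. World frame = base frame: x ahead of the robot, y to its left, z up, the work surface at z = 0. Lengths are in mm, angles in rad, forces in N, time in s.
With the tool pointing down it reaches from about 275 to 750 mm from the base axis. Payload 10.2 kg.
Tool frame: the origin (TCP) lies midway between the tips of the shut fingers; the grasp point (between the pads) lies 19 mm behind it; z points along the fingers, y is the line along which they close (so a half turn about z gives the same grasp; the last joint's range is limited). The gripper opens to 85 mm and grips with 20 to 120 N. Pads are 22 mm wide; open, the fingers measure 114 mm over their backs; the gripper's body (76 mm by 85 mm) begins 54 mm behind the grasp point. The pads swing forward as they close: fully open they stand 13 mm farther back than shut.
Start: joints at [-1.35, 0.313, 1.498, -0, 1.331, -0.223], TCP at [225.41, -474.153, 205.794] pointing down, gripper open.
Joint ranges: [-2.94, 2.94], [-0.97, 2.17], [0.19, 2.56], [-1.23, 4.37], [0.02, 3.11], [-2.88, 2.88]. Speed limits (rad/s): [2.39, 2.39, 3.01, 3.14, 3.14, 3.14].

### API

Orientations are given as a unit quaternion [w, x, y, z].
In Python, from rig import sense, capture, finish_job, find_in, place_of gives the robot as it stands. The module is installed in compiled form; this text tells all that it offers.
- The arm moves only by the shell command python3 -m jog 'ROWS' [FORCE]. ROWS is JSON, a list of rows, each an object of numbers: "tx", "ty", "tz": the shift along the tool's x, y, z in mm; "ax", "ay", "az": the turn, a rotation vector about the tool's x, y, z in rad; "jaw": the closure, from -1 (fully open) to 1 (shut), so that 0 is half open. In form: [{"tx": .., "ty": .., "tz": .., "ax": .., "ay": .., "az": .., "jaw": ..}, ...]. A call has 1 to 5 rows; each row shifts and turns the commanded pose from where the row before left it, along the tool's axes as they then stand; what a row does not reach is not made up. A row lasts 1/8 s, in which the tool goes at most 62.5 mm and 10.7 degrees, less where a joint would pass 70% of its speed; a pose out of reach is approached as far as the arm can. A call with a gripper value outside its range is refused whole. The fingers move at their own pace and stop on an object; FORCE is the grip in N (left out, the last holds). Time passes only in rows, so rows that do not move let the fingers close. It gives the time, the measured TCP pose, the force, the opening and the grip force at its end, in the units of the state.
- sense(): the state, without advancing time (a new reading comes with each control period).
- capture(name): name is "side" or "top"; returns a dict with "color" (400x640x3 uint8, red, green, blue), "depth" (400x640 float32, mm along the optical axis (not along the pixel's ray), 0 where there is no reading), "fx", "fy", "cx", "cy" (pixels), "camera_from_world" (4x4, takes a point from world to camera coordinates). Camera axes: x right, y up, looking along -z (the intrinsics and any distortion apply to the point x, -y, -z); pixel columns grow to the right and rows downward; lengths in mm; the calibration is good to about 2 mm. A picture is of the moment at which its call begins.
- finish_job(): hands the job in; it is judged then, once.
Trained networks look in the newest picture that a camera, given by its name, has taken for a name from the list of things; names that differ only in an ending like _2 or _b are one class to them, and where a whole thing is asked for, a point or a joint stands for the part that bears it (a point fixed in the world has none). Each returns a list of dicts, best first, with "conf" (0 to 1); they miss things now and then, are a little off and sometimes report something else, mostly with a low value. They report only what shows in the picture. A call takes as long as a camera call. They do not tell look-alikes from the thing itself.
- find_in(query, camera): "centre" ([column, row] in pixels, amid what is visible of it).
- place_of(query, camera): "centre" ([column, row] in pixels: a listed point, or the origin of a listed thing).
The state is a dict: "time_s": time; "joints": joint angles; "dq": joint speeds; "tau": joint torques, N m; "eef_pos": TCP position; "ee_rot": TCP orientation; "force": force on the tool from outside, world axes, zero at the start; "wrist_torque": the same for the moment, N m; "grip_width": opening from 0.0 (shut) to 1.0 (fully open); "grip_force": force on a finger pad.
Only numpy, scipy, OpenCV 4.12 (cv2) and the standard library are available. Lean on these libraries where they do the work, as an engineer would, in place of code of your own. Each camera call takes 0.05 s, during which the arm holds its last target. There are 200 camera calls.

### The job

Gently push the tall pepper mill that stands in front of the low wooden condiment stand along the worktop into the empty bay of the stand, the one with the cork disc on its floor, until it stands fully home against the back rail. Push it low on its body with the fingertips so that it slides upright; do not tip it or lift it. Leave the salt shaker in the other bay, the spice jar and the glass where they stand.

Things in the scene. Friction and masses are not known exactly. Their poses are not given: they have to be found in the camera images.
- pepper_mill: dark brown turned-wood pepper mill with a small metal knob, standing loose on the worktop in front of the stand (not its twin far back on the left beside the oil bottle); 160 mm tall, round foot 58 mm in diameter (29 mm radius), narrower waist, head 50 mm in diameter between 116 and 149 mm up; about 0.2 kg; tips if pushed much above 25 mm from the worktop on a grippy surface. Origin: centre of its underside; z up along its axis.
- stand: low wooden condiment stand, fixed to the worktop, E-shaped seen from above, open to the front (its -x side) and with no floor or sill: things slide straight in along its +x. Back rail 196 mm long (y), 14 mm thick, 45 mm high, its front face at x = +29 mm; three prongs 12 mm thick, 28 mm high, at y = -92, 0 and +92 mm, reaching forward to round ends at x = -36 mm. So two bays, each 80 mm wide, centred at y = -46 and y = +46 mm. Origin: on the worktop, midway between the bays.
- mill_place: flat cork disc 54 mm in diameter, 1 mm thin, inlaid in the worktop in the floor of the empty bay, left or right (no obstacle: things slide over it). Origin: its centre, on the worktop, on the bay's centre line, 29 mm in front of the back rail's face, so where the mill's axis stands when the mill touches the rail; axes parallel to the stand's, +x into the bay.
- salt_shaker: clear salt shaker with a grey top (a twin stands far back on the left), 44 mm in diameter, 90 mm tall, loose in the other bay. Origin: centre of its underside.
- spice_jar: spice jar with a red cap, 45 mm in diameter, 106 mm tall, loose, at one end of the stand. Origin: centre of its underside.
- glass: clear glass tumbler, 81 mm in diameter, 92 mm tall, loose, at the other end of the stand. Origin: centre of its underside.
Not all that is in view belongs to the job. What is shaped like the pepper_mill but blue is not meant. What is shaped like the spice_jar but blue is not meant.

How it is judged (in metres and radians):
At the end, for the whole second after the job is handed in: The pepper mill stands upright (within 5 degrees) and at rest on the worktop inside the bay with the cork disc, with at most 10 mm of gap to the back rail; the salt shaker, the spice jar and the glass are upright and within 20 mm of where they stood (x of pepper_mill in the frame of mill_place between -0.01 and 0.008 m and y of pepper_mill in the frame of mill_place between -0.016 and 0.016 m and height (world z) of pepper_mill below 0.006 m and angle between pepper_mill's own z axis and vertical below 0.09 rad and linear speed of pepper_mill below 0.01 m/s and distance of each of salt_shaker, spice_jar, glass from where it was at the start of the episode below 0.02 m and angle between each of salt_shaker, spice_jar, glass's own z axis and vertical below 0.15 rad); the robot touches nothing.
It fails at once if the pepper mill is lifted off the worktop (underside more than 12 mm up) (height (world z) of pepper_mill above 0.012 m).
It fails at once if the pepper mill tips by more than 17 degrees (angle between pepper_mill's own z axis and vertical above 0.3 rad).
It fails at once if the pepper mill is flicked (faster than 0.5 m/s) (linear speed of pepper_mill above 0.5 m/s).
It fails at once if the fingers push the mill on its upper half (grasp point above 90 mm) (height (world z) of the grasp point above 0.09 m and contact force between the fingers and pepper_mill above 0.5 N).
It fails at once if the salt shaker, the spice jar or the glass is shifted by more than 20 mm or tipped (distance of any of salt_shaker, spice_jar, glass from where it was at the start of the episode above 0.02 m or angle between any of salt_shaker, spice_jar, glass's own z axis and vertical above 0.2 rad).
It also fails if it takes over 64 s, if anything falls off the work surface, if the arm or the gripper's body presses on something with over 40 N, if the wrist force passes 120 N, or if a joint passes its speed limit or range.

## Working session

There is one attempt and no reset: what is moved stays moved. The work goes in short steps, Python scripts to look and compute and a shell command to move; the robot and the scene stay as the last step left them, time stands still between calls to the robot, and variables do not carry over. Pictures are saved under pics/ and viewed, at most 10 in all, crops included, and the job is handed in when it is done.

```bash
mkdir -p pics; cat > h.py <<'E'
from rig import *
import numpy as np, cv2
def ray(c,px):
    T=np.array(c["camera_from_world"]);x=(px[0]-c["cx"])/c["fx"];y=(px[1]-c["cy"])/c["fy"]
    d=T[:3,:3].T@np.array([x,-y,-1]);o=-T[:3,:3].T@T[:3,3];return o,d
def atz(c,px,z=0):
    o,d=ray(c,px);return o+d*(z-o[2])/d[2]
def pt(c,px):
    u,v=int(round(px[0])),int(round(px[1]));o,d=ray(c,px);return o+d*float(c["depth"][v,u])
E
python3 - <<'E'
from h import *
s=sense();print(s["eef_pos"],s["ee_rot"],s["force"],s["time_s"])
ims=[]
for n in("top","side"):
    c=capture(n);cv2.imwrite(f"pics/{n}0.png",c["color"][...,::-1])
    print(n,np.round(ray(c,(320,200)),2).tolist(), [k for k in c])
    for q in("pepper_mill","stand","mill_place","salt_shaker","spice_jar","glass"):
        for r in place_of(q,n)[:4]:
            print(q,round(r["conf"],2),np.round(r["centre"],1),np.round(atz(c,r["centre"],0)))
E
```

```text
[ 225.33294718 -473.86311761  205.22326494] [-6.53529326e-04  9.75482965e-01  2.20073984e-01 -4.86382445e-06] [-1.0266092  -1.68090768  0.07350912] 0.0
top [[457.88, 38.26, 943.4], [0.18, 0.01, -0.98]] ['color', 'depth', 'fx', 'fy', 'cx', 'cy', 'camera_from_world']
pepper_mill 0.98 [294.2 271.4] [480.  96.   0.]
pepper_mill 0.74 [245.4 244.4] [535. 203.   0.]
stand 0.57 [328.9 185.7] [667.  26.   0.]
mill_place 0.6 [306.1 185.4] [667.  76.   0.]
salt_shaker 0.76 [347.7 185.3] [669. -15.   0.]
spice_jar 0.75 [247.5 204.3] [622. 202.   0.]
spice_jar 0.72 [248.5 165.9] [708. 205.   0.]
glass 0.8 [410.7 180.6] [ 682. -153.    0.]
side [[220.05, 755.55, 635.78], [0.4, -0.71, -0.57]] ['color', 'depth', 'fx', 'fy', 'cx', 'cy', 'camera_from_world']
pepper_mill 0.77 [366.7 254.8] [484.  95.   0.]
pepper_mill 0.64 [321.7 276.7] [537. 195.   0.]
stand 0.9 [304.  213.1] [674.  28.   0.]
stand 0.32 [295.5 224.8] [669.  76.   0.]
mill_place 0.7 [296.9 225.8] [664.  78.   0.]
salt_shaker 0.95 [319.5 201.3] [665. -31.   0.]
spice_jar 0.66 [279.3 264.5] [631. 204.   0.]
spice_jar 0.58 [251.3 254.6] [700. 205.   0.]
glass 0.94 [334.2 174.9] [ 688. -155.    0.]
```

View pics/top0.png

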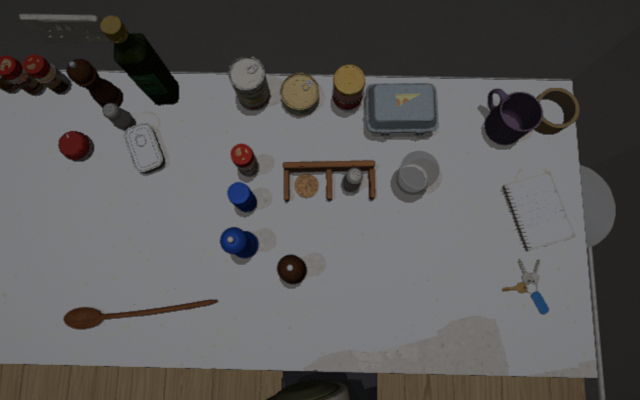

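View pics/side0.png

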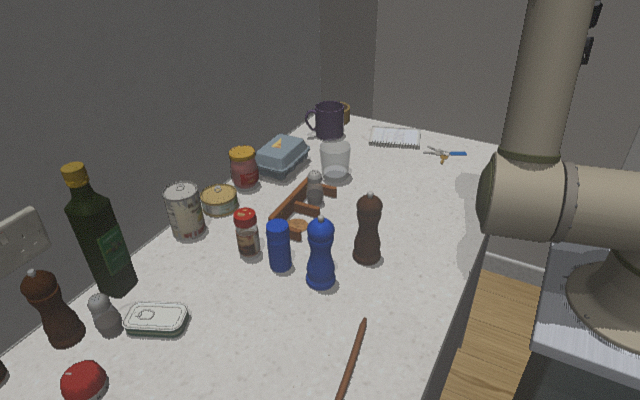

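The top view shows the mill at about (292,269) and the cork disc at (306,186) in the left bay, with the shaker in the right bay. The mill's path is clear, and the blue look-alikes stand off to the left. Next I'll refine mill, cork and rail positions from depth.

```bash
cat > m.py <<'E'
from h import *
def cloud(c):
    v,u=np.mgrid[0:400,0:640];T=np.array(c["camera_from_world"]);d=c["depth"].astype(float)
    P=np.stack([(u-c["cx"])/c["fx"]*d,-(v-c["cy"])/c["fy"]*d,-d],-1)
    W=(P-T[:3,3])@T[:3,:3];W[d==0]=np.nan;return W
def sel(W,x0,x1,y0,y1,z0,z1):
    m=(W[...,0]>x0)&(W[...,0]<x1)&(W[...,1]>y0)&(W[...,1]<y1)&(W[...,2]>z0)&(W[...,2]<z1);return W[m]
def circ(P):
    A=np.c_[2*P[:,:2],np.ones(len(P))];s=np.linalg.lstsq(A,(P[:,:2]**2).sum(1),rcond=None)[0];return s[:2],np.sqrt(s[2]+s[:2]@s[:2])
E
python3 - <<'E'
from m import *
Wt=cloud(capture("top"));Ws=cloud(capture("side"))
for n,W in(("top",Wt),("side",Ws)):
    p=sel(W,430,540,50,150,120,175);print(n,"head",len(p),p.min(0).round(),p.max(0).round())
    p=sel(W,430,540,50,150,4,30);print("foot",len(p), circ(p) if len(p)>5 else "")
    for z0,z1 in((4,30),(116,150)):
        p=sel(W,430,540,50,150,z0,z1)
        if len(p)>8: print(z0,circ(p),p.min(0).round(),p.max(0).round())
    p=sel(W,660,730,-100,150,36,55);
    if len(p)>10:
        f=np.polyfit(p[:,1],p[:,0],1);print("rail",len(p),f,p.min(0).round(),p.max(0).round())
E
```

```text
top head 591 [460.  72. 128.] [507. 120. 161.]
foot 49 (array([492.11950914, 109.98200649]), np.float64(41.180410727837995))
4 (array([492.11950914, 109.98200649]), np.float64(41.180410727837995)) [439.  51.   4.] [526. 149.  16.]
116 (array([482.88472296,  95.98261884]), np.float64(18.130923100768108)) [460.  72. 128.] [507. 120. 150.]
rail 673 [-1.86335426e-02  7.02286365e+02] [661. -68.  36.] [716. 127.  54.]
side head 474 [459.  82. 120.] [508. 123. 159.]
foot 292 (array([483.56082607,  99.80254175]), np.float64(26.247002176499112))
4 (array([483.56082607,  99.80254175]), np.float64(26.247002176499112)) [454.  83.   4.] [513. 130.  30.]
116 (array([481.40528136, 102.56425098]), np.float64(16.408411200317943)) [459.  82. 116.] [508. 123. 149.]
rail 394 [6.72150391e-02 6.94385523e+02] [660. -58.  36.] [717. 128.  55.]
```

```bash
python3 -m jog '[{"az":0.14,"jaw":0.3},{"az":0.14,"jaw":0.3},{"az":0.14,"jaw":0.3},{"az":0.134,"jaw":0.3}]'; python3 -m jog '[{"ty":-50,"tx":10,"jaw":0.3},{"ty":-50,"tx":10,"jaw":0.3},{"ty":-50,"tx":10,"jaw":0.3},{"ty":-50,"tx":10,"jaw":0.3},{"ty":-50,"tx":10,"jaw":0.3}]'; python3 -m jog '[{"ty":-50,"tx":10,"jaw":0.3},{"ty":-50,"tx":10,"jaw":0.3},{"ty":-50,"tx":10,"jaw":0.3},{"ty":-50,"tx":10,"jaw":0.3},{"jaw":0.3}]'
```

```text
schema error: expected keys tx, ty, tz, ax, ay, az, jaw
schema error: expected keys tx, ty, tz, ax, ay, az, jaw
schema error: expected keys tx, ty, tz, ax, ay, az, jaw
```

All keys are required.

```bash
python3 -m jog '[{"tx":0,"ty":0,"tz":0,"ax":0,"ay":0,"az":0.14,"jaw":0.3},{"tx":0,"ty":0,"tz":0,"ax":0,"ay":0,"az":0.14,"jaw":0.3},{"tx":0,"ty":0,"tz":0,"ax":0,"ay":0,"az":0.14,"jaw":0.3},{"tx":0,"ty":0,"tz":0,"ax":0,"ay":0,"az":0.134,"jaw":0.3}]'
python3 -m jog '[{"tx":10,"ty":-50,"tz":0,"ax":0,"ay":0,"az":0,"jaw":0.3},{"tx":10,"ty":-50,"tz":0,"ax":0,"ay":0,"az":0,"jaw":0.3},{"tx":10,"ty":-50,"tz":0,"ax":0,"ay":0,"az":0,"jaw":0.3},{"tx":10,"ty":-50,"tz":0,"ax":0,"ay":0,"az":0,"jaw":0.3},{"tx":10,"ty":-50,"tz":0,"ax":0,"ay":0,"az":0,"jaw":0.3}]'
```

```text
time_s: 1.3
eef_pos: [225.4, -474.2, 205.8]
ee_rot: [0.0, 0.998, -0.057, -0.0]
force: [-0.2, -0.1, 0.1]
grip_width: 0.349
grip_force: 0.0
time_s: 1.92
eef_pos: [302.8, -229.7, 205.9]
ee_rot: [0.0, 0.998, -0.055, 0.0]
force: [1.1, -1.1, 0.2]
grip_width: 0.35
grip_force: 0.0
```

```bash
python3 -m jog '[{"tx":15,"ty":-50,"tz":0,"ax":0,"ay":0,"az":0,"jaw":0.3},{"tx":15,"ty":-50,"tz":0,"ax":0,"ay":0,"az":0,"jaw":0.3},{"tx":10,"ty":-50,"tz":0,"ax":0,"ay":0,"az":0,"jaw":0.3},{"tx":5,"ty":-50,"tz":0,"ax":0,"ay":0,"az":0,"jaw":0.3},{"tx":0,"ty":-50,"tz":0,"ax":0,"ay":0,"az":0,"jaw":0.3}]'
python3 -m jog '[{"tx":0,"ty":-50,"tz":0,"ax":0,"ay":0,"az":0,"jaw":0.3},{"tx":0,"ty":-45,"tz":0,"ax":0,"ay":0,"az":0,"jaw":0.3},{"tx":0,"ty":0,"tz":0,"ax":0,"ay":0.1,"az":0,"jaw":0.3},{"tx":0,"ty":0,"tz":0,"ax":0,"ay":0.15,"az":0,"jaw":0.3},{"tx":0,"ty":0,"tz":0,"ax":0,"ay":0.15,"az":0,"jaw":0.3}]'
python3 -m jog '[{"tx":0,"ty":0,"tz":0,"ax":0,"ay":0.15,"az":0,"jaw":0.3},{"tx":0,"ty":0,"tz":0,"ax":0,"ay":0.15,"az":0,"jaw":0.3},{"tx":0,"ty":0,"tz":0,"ax":0,"ay":0,"az":0,"jaw":0.3}]'
python3 -c "
from rig import sense;s=sense();print(s['joints'],s['eef_pos'])"
```

```text
time_s: 2.55
eef_pos: [375.0, 14.0, 206.0]
ee_rot: [0.0, 0.998, -0.055, 0.0]
force: [1.5, -0.5, -0.1]
grip_width: 0.349
grip_force: 0.0
time_s: 3.18
eef_pos: [385.4, 106.9, 206.2]
ee_rot: [0.011, 0.978, -0.054, 0.201]
force: [0.5, -0.7, 0.7]
grip_width: 0.352
grip_force: 0.0
time_s: 3.55
eef_pos: [383.7, 107.0, 204.9]
ee_rot: [0.019, 0.938, -0.051, 0.341]
force: [0.4, -0.2, 0.8]
grip_width: 0.352
grip_force: 0.0
[ 0.05065039 -0.31507026  2.30847491 -0.22989063  0.46723433  1.89948034] [383.73613071 107.04477685 204.85596043]
```

```bash
python3 -m jog '[{"tx":-19.3,"ty":0,"tz":23,"ax":0,"ay":0,"az":0,"jaw":0.3},{"tx":-19.3,"ty":0,"tz":23,"ax":0,"ay":0,"az":0,"jaw":0.3},{"tx":-19.3,"ty":0,"tz":23,"ax":0,"ay":0,"az":0,"jaw":0.3},{"tx":-19.3,"ty":0,"tz":23,"ax":0,"ay":0,"az":0,"jaw":0.3},{"tx":-19.3,"ty":0,"tz":23,"ax":0,"ay":0,"az":0,"jaw":0.3}]'
python3 -m jog '[{"tx":-6.4,"ty":0,"tz":7.7,"ax":0,"ay":0,"az":0,"jaw":0.3},{"tx":-6.4,"ty":0,"tz":7.7,"ax":0,"ay":0,"az":0,"jaw":0.3},{"tx":-6.4,"ty":0,"tz":7.7,"ax":0,"ay":0,"az":0,"jaw":0.3},{"tx":0,"ty":0,"tz":0,"ax":0,"ay":0,"az":0,"jaw":0.3}]'
python3 - <<'E'
from m import *
print(sense()['joints'])
c=capture("side");cv2.imwrite("pics/s1.png",cv2.resize(c["color"][130:330,240:560,::-1],None,fx=2,fy=2))
E
```

```text
time_s: 4.18
eef_pos: [388.8, 91.5, 99.0]
ee_rot: [0.025, 0.939, -0.053, 0.339]
force: [3.0, -2.6, 2.3]
grip_width: 0.35
grip_force: 0.0
time_s: 4.68
eef_pos: [385.6, 92.9, 89.9]
ee_rot: [0.021, 0.942, -0.053, 0.33]
force: [0.4, -0.1, -1.0]
grip_width: 0.355
grip_force: 0.0
[-0.01136352 -0.03135296  2.47883631 -1.23191923  0.07203911  2.87989072]
```

View pics/s1.png

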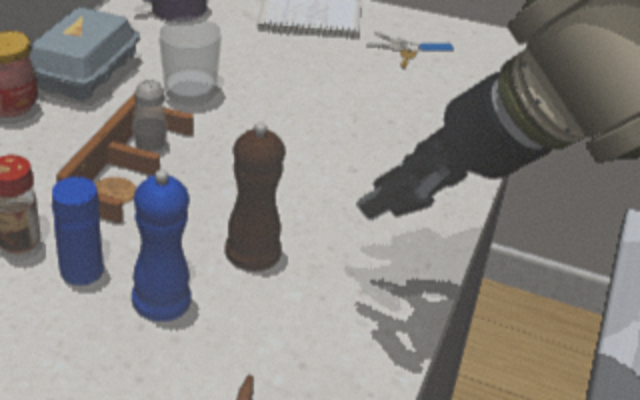

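```bash
python3 -m jog '[{"tx":19.3,"ty":0,"tz":-23,"ax":0,"ay":0,"az":0,"jaw":0.3},{"tx":19.3,"ty":0,"tz":-23,"ax":0,"ay":0,"az":0,"jaw":0.3},{"tx":19.3,"ty":0,"tz":-23,"ax":0,"ay":-0.1,"az":0,"jaw":0.3},{"tx":15,"ty":0,"tz":-15,"ax":0,"ay":-0.1,"az":0,"jaw":0.3},{"tx":0,"ty":0,"tz":0,"ax":0,"ay":0,"az":0,"jaw":0.3}]'
cat > fit.py <<'E'
from rig import sense
import numpy as np
from scipy.spatial.transform import Rotation as R
from scipy.optimize import least_squares
D=[([-1.35,.313,1.498,0,1.331,-.223],[225.41,-474.153,205.794],[0,.9755,.220,0]),
([0.05065039,-0.31507026,2.30847491,-0.22989063,0.46723433,1.89948034],[383.736,107.045,204.856],[.019,.938,-.051,.341]),
([-0.01136352,-0.03135296,2.47883631,-1.23191923,0.07203911,2.87989072],[385.6,92.9,89.9],[.021,.942,-.053,.33])]
s=sense();D.append((s["joints"],s["eef_pos"],s["ee_rot"]))
def wr(j,p):
    a,h,A,B,o=p;r=a+A*np.sin(j[1])+B*np.sin(j[1]+j[2]);z=h+A*np.cos(j[1])+B*np.cos(j[1]+j[2])
    return np.array([r*np.cos(j[0])-o*np.sin(j[0]),r*np.sin(j[0])+o*np.cos(j[0]),z])
def res(p):
    e=[]
    for j,t,q in D:
        q=np.array(q)[[1,2,3,0]];e.append(wr(j,p)+p[5]*R.from_quat(q).as_matrix()[:,2]-t if 0 else wr(j,p[:5])+p[5]*R.from_quat(q).as_matrix()[:,2]-np.array(t))
    return np.concatenate(e)
f=least_squares(res,[0,150,400,400,115,250]);p=f.x
if __name__=="__main__":
    print(p.round(1),f.fun.round(1),np.round(s["joints"],3),np.round(s["eef_pos"]),s["ee_rot"])
    for t in (.3,.4,.5,.6,.7):
      for x in(395,410,440,637):
        z=10;w=x-p[5]*np.sin(t)-p[0];wz=z+p[5]*np.cos(t)-p[1]
        c=(w*w+wz*wz-p[2]**2-p[3]**2)/(2*p[2]*p[3]);j3=np.arccos(np.clip(c,-1,1))
        j2=np.arctan2(w,wz)-np.arctan2(p[3]*np.sin(j3),p[2]+p[3]*c);print(t,x,np.round([j2,j3,np.pi-t-j2-j3],2))
E
python3 fit.py
```

```text
time_s: 5.35
eef_pos: [396.1, 77.0, 158.7]
ee_rot: [0.043, 0.961, -0.069, 0.265]
force: [-0.3, 0.0, -0.9]
grip_width: 0.35
grip_force: 0.0
[ 30.7 144.8 398.5 365.7 112.4 225. ] [-4.4  2.5  6.1 -5.3  1.5 -3.6  7.3 -0.2 -3.6  1.4  2.1  1.1] [-0.023 -0.161  2.264 -0.222  0.515  1.856] [396.  77. 159.] [ 0.0432352   0.96084651 -0.06911644  0.26481619]
0.3 395 [0.25 2.32 0.28]
0.3 410 [0.28 2.27 0.29]
0.3 440 [0.33 2.19 0.32]
0.3 637 [0.69 1.55 0.6 ]
0.4 395 [0.23 2.38 0.13]
0.4 410 [0.26 2.34 0.14]
0.4 440 [0.31 2.25 0.18]
0.4 637 [0.66 1.63 0.45]
0.5 395 [ 0.23  2.44 -0.03]
0.5 410 [ 0.25  2.4  -0.01]
0.5 440 [0.31 2.32 0.02]
0.5 637 [0.64 1.71 0.29]
0.6 395 [ 0.24  2.5  -0.2 ]
0.6 410 [ 0.26  2.46 -0.18]
0.6 440 [ 0.31  2.38 -0.15]
0.6 637 [0.63 1.78 0.13]
0.7 395 [ 0.27  2.56 -0.38]
0.7 410 [ 0.29  2.52 -0.36]
0.7 440 [ 0.33  2.43 -0.32]
0.7 637 [ 0.63  1.84 -0.03]
```

```bash
cat > go.py <<'E'
import sys,numpy as np
from rig import sense
from scipy.spatial.transform import Rotation as R
def plan(x,y,z,h,t):
    s=sense();q=np.array(s["ee_rot"])[[1,2,3,0]];C=R.from_quat(q)
    X=[np.cos(h)*np.cos(t),np.sin(h)*np.cos(t),np.sin(t)];Z=[np.cos(h)*np.sin(t),np.sin(h)*np.sin(t),-np.cos(t)]
    G=R.from_matrix(np.c_[X,np.cross(Z,X),Z]);d=np.array([x,y,z])-s["eef_pos"]
    print("pos",np.round(s["eef_pos"],1),"F",np.round(s["force"],1),"j",np.round(s["joints"],2),"rot",(C.inv()*G).as_rotvec().round(3),"shift now",C.inv().apply(d).round(1),"shift after rot",G.inv().apply(d).round(1))
plan(*map(float,sys.argv[1:]))
E
python3 go.py 400 103 150 -0.05 0.42
```

```text
pos [396.1  77.  158.7] F [-0.3  0.  -0.9] j [-0.02 -0.16  2.26 -0.22  0.52  1.86] rot [ 0.09  -0.119 -0.073] shift now [ -4.  -26.7   6.3] shift after rot [ -1.2 -26.2   9. ]
```

```bash
python3 -m jog '[{"tx":0,"ty":0,"tz":0,"ax":0.09,"ay":-0.119,"az":-0.073,"jaw":0.5},{"tx":-1,"ty":-26,"tz":9,"ax":0,"ay":0,"az":0,"jaw":0.5},{"tx":0,"ty":0,"tz":0,"ax":0,"ay":0,"az":0,"jaw":0.5}]'
python3 go.py 400 103 50 -0.05 0.42
```

```text
time_s: 5.72
eef_pos: [397.6, 100.8, 144.5]
ee_rot: [0.021, 0.975, -0.039, 0.219]
force: [0.1, -0.8, -0.6]
grip_width: 0.249
grip_force: 0.0
pos [397.6 100.8 144.5] F [ 0.1 -0.8 -0.6] j [ 0.   -0.09  2.21 -0.11  0.59  1.73] rot [ 0.037 -0.022 -0.022] shift now [-38.4  -4.7  86.2] shift after rot [-36.5  -2.3  87.2]
```

```bash
python3 -m jog '[{"tx":0,"ty":0,"tz":0,"ax":0.037,"ay":-0.022,"az":-0.022,"jaw":0.5},{"tx":-12,"ty":-0.7,"tz":29,"ax":0,"ay":0,"az":0,"jaw":0.5},{"tx":-12,"ty":-0.7,"tz":29,"ax":0,"ay":0,"az":0,"jaw":0.5},{"tx":-12,"ty":-0.7,"tz":29,"ax":0,"ay":0,"az":0,"jaw":0.5},{"tx":0,"ty":0,"tz":0,"ax":0,"ay":0,"az":0,"jaw":0.5}]'
python3 go.py 410 103 10 -0.05 0.42
```

```text
time_s: 6.35
eef_pos: [399.6, 102.2, 50.1]
ee_rot: [0.005, 0.978, -0.025, 0.207]
force: [-0.1, 0.7, 0.7]
grip_width: 0.246
grip_force: 0.0
pos [399.6 102.2  50.1] F [-0.1  0.7  0.7] j [-0.03  0.13  2.31 -0.03  0.28  1.62] rot [ 0.     0.003 -0.001] shift now [-6.7 -1.3 40.8] shift after rot [-6.8 -1.3 40.8]
```

```bash
python3 -m jog '[{"tx":-3.4,"ty":-1,"tz":20.4,"ax":0,"ay":0,"az":0,"jaw":0.5},{"tx":-3.4,"ty":-1,"tz":20.4,"ax":0,"ay":0,"az":0,"jaw":0.5},{"tx":0,"ty":0,"tz":0,"ax":0,"ay":0,"az":0,"jaw":0.5}]'
python3 go.py 436 102 10 -0.05 0.42
python3 - <<'E'
from h import *
c=capture("side");cv2.imwrite("pics/s2.png",cv2.resize(c["color"][160:300,300:500,::-1],None,fx=3,fy=3))
E
```

```text
time_s: 6.72
eef_pos: [411.9, 103.8, 12.0]
ee_rot: [0.005, 0.978, -0.025, 0.209]
force: [-0.1, -0.3, 0.7]
grip_width: 0.255
grip_force: 0.0
pos [411.9 103.8  12. ] F [-0.1 -0.3  0.7] j [-0.02  0.26  2.31 -0.08  0.14  1.67] rot [ 0.    -0.001 -0.001] shift now [21.3  0.6 11.7] shift after rot [21.3  0.6 11.7]
```

View pics/s2.png

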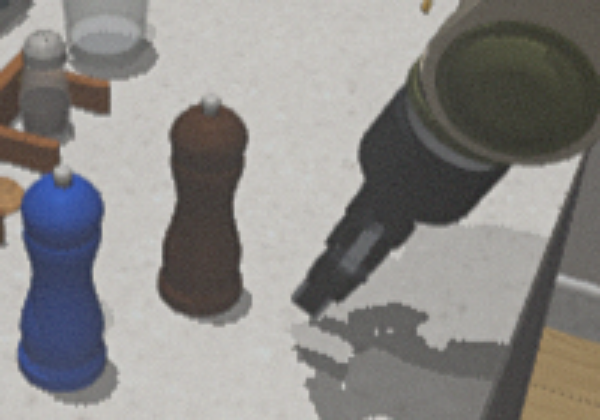

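```bash
python3 -m jog '[{"tx":8,"ty":0.5,"tz":5,"ax":0,"ay":0,"az":0,"jaw":0.5},{"tx":8,"ty":0.5,"tz":5,"ax":0,"ay":0,"az":0,"jaw":0.5},{"tx":6.4,"ty":0.5,"tz":2.8,"ax":0,"ay":0,"az":0,"jaw":0.5},{"tx":4.6,"ty":0.3,"tz":2,"ax":0,"ay":0,"az":0,"jaw":0.5},{"tx":4.6,"ty":0.3,"tz":2,"ax":0,"ay":0,"az":0,"jaw":0.5}]'
python3 -m jog '[{"tx":4.6,"ty":0.3,"tz":2,"ax":0,"ay":0,"az":0,"jaw":0.5},{"tx":4.6,"ty":0.3,"tz":2,"ax":0,"ay":0,"az":0,"jaw":0.5},{"tx":4.6,"ty":0.3,"tz":2,"ax":0,"ay":0,"az":0,"jaw":0.5},{"tx":4.6,"ty":0.3,"tz":2,"ax":0,"ay":0,"az":0,"jaw":0.5},{"tx":0,"ty":0,"tz":0,"ax":0,"ay":0,"az":0,"jaw":0.5}]'
python3 go.py 630 81 10 -0.05 0.5
cat > look.py <<'E'
from m import *
for n in("top","side"):
    c=capture(n);cs=place_of("pepper_mill",n)
    for r in cs[:3]: print(n,round(r["conf"],2),np.round(atz(c,r["centre"]))[:2])
    x,y=[430,50]
E
python3 look.py
```

```text
time_s: 7.4
eef_pos: [447.8, 100.0, 9.4]
ee_rot: [0.005, 0.978, -0.025, 0.209]
force: [0.4, -0.2, 0.9]
grip_width: 0.25
grip_force: 0.0
time_s: 8.02
eef_pos: [467.8, 97.7, 9.6]
ee_rot: [0.005, 0.978, -0.025, 0.209]
force: [-0.3, 0.1, -0.2]
grip_width: 0.254
grip_force: 0.1
pos [467.8  97.7   9.6] F [-0.3  0.1 -0.2] j [-0.04  0.35  2.17 -0.03  0.19  1.61] rot [-0.     0.078 -0.002] shift now [148.8   8.4  66.3] shift after rot [143.1   8.6  77.7]
top 0.91 [536. 200.]
top 0.89 [485.  92.]
side 0.89 [490. 103.]
side 0.77 [534. 194.]
```

```bash
python3 - <<'E'
from m import *
c=capture("side");cv2.imwrite("pics/s3.png",cv2.resize(c["color"][160:300,300:500,::-1],None,fx=3,fy=3))
p=sel(cloud(c),400,600,30,150,4,20);W=cloud(c)
t=capture("top");W2=cloud(t)
for W in (cloud(c),W2):
  q=sel(W,440,560,40,150,125,165);print(len(q),q.min(0).round(),q.max(0).round())
E
```

```text
424 [466.  81. 125.] [513. 122. 160.]
594 [467.  71. 127.] [514. 120. 162.]
```

View pics/s3.png

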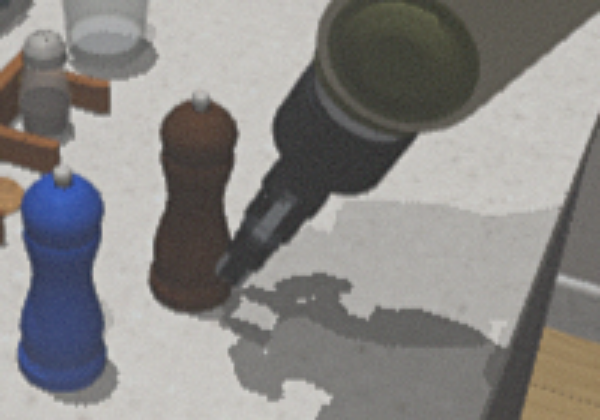

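```bash
R='x'; python3 -m jog '[{"tx":5.5,"ty":0.4,"tz":2.4,"ax":0,"ay":0,"az":0,"jaw":0.5},{"tx":5.5,"ty":0.4,"tz":2.4,"ax":0,"ay":0,"az":0,"jaw":0.5},{"tx":5.5,"ty":0.4,"tz":2.4,"ax":0,"ay":0,"az":0,"jaw":0.5},{"tx":5.5,"ty":0.4,"tz":2.4,"ax":0,"ay":0,"az":0,"jaw":0.5},{"tx":5.5,"ty":0.4,"tz":2.4,"ax":0,"ay":0,"az":0,"jaw":0.5}]'
python3 -m jog '[{"tx":5.5,"ty":0.4,"tz":2.4,"ax":0,"ay":0,"az":0,"jaw":0.5},{"tx":5.5,"ty":0.4,"tz":2.4,"ax":0,"ay":0,"az":0,"jaw":0.5},{"tx":5.5,"ty":0.4,"tz":2.4,"ax":0,"ay":0,"az":0,"jaw":0.5},{"tx":5.5,"ty":0.4,"tz":2.4,"ax":0,"ay":0,"az":0,"jaw":0.5},{"tx":5.5,"ty":0.4,"tz":2.4,"ax":0,"ay":0,"az":0,"jaw":0.5}]'
cat > head.py <<'E'
from m import *
P=np.array(sense()["eef_pos"])
for n in("side","top"):
    q=sel(cloud(capture(n)),P[0]-5,P[0]+70,P[1]-45,P[1]+45,132,165);print(n,len(q),q.min(0).round(),q.max(0).round())
E
python3 head.py; python3 go.py 643 79 10 -0.05 0.42
```

```text
time_s: 8.95
eef_pos: [497.8, 94.2, 9.9]
ee_rot: [0.005, 0.978, -0.025, 0.209]
force: [-1.6, 0.1, 0.9]
grip_width: 0.252
grip_force: 0.7
time_s: 9.57
eef_pos: [527.6, 90.6, 10.2]
ee_rot: [0.005, 0.978, -0.025, 0.209]
force: [-1.6, 1.0, -0.1]
grip_width: 0.246
grip_force: 0.8
side 324 [528.  74. 132.] [574. 114. 160.]
top 554 [528.  63. 132.] [577. 112. 163.]
pos [527.9  90.6  10.4] F [ 0.2 -0.8  0.7] j [-0.05  0.44  2.02 -0.    0.26  1.57] rot [-0.    -0.002 -0.002] shift now [105.2   5.6  47.7] shift after rot [105.3   5.8  47.4]
```

```bash
python3 -m jog '[{"tx":5.5,"ty":0.3,"tz":2.5,"ax":0,"ay":0,"az":0,"jaw":0.5},{"tx":5.5,"ty":0.3,"tz":2.5,"ax":0,"ay":0,"az":0,"jaw":0.5},{"tx":5.5,"ty":0.3,"tz":2.5,"ax":0,"ay":0,"az":0,"jaw":0.5},{"tx":5.5,"ty":0.3,"tz":2.5,"ax":0,"ay":0,"az":0,"jaw":0.5},{"tx":5.5,"ty":0.3,"tz":2.5,"ax":0,"ay":0,"az":0,"jaw":0.5}]'
python3 -m jog '[{"tx":5.5,"ty":0.3,"tz":2.5,"ax":0,"ay":0,"az":0,"jaw":0.5},{"tx":5.5,"ty":0.3,"tz":2.5,"ax":0,"ay":0,"az":0,"jaw":0.5},{"tx":5.5,"ty":0.3,"tz":2.5,"ax":0,"ay":0,"az":0,"jaw":0.5},{"tx":5.5,"ty":0.3,"tz":2.5,"ax":0,"ay":0,"az":0,"jaw":0.5},{"tx":5.5,"ty":0.3,"tz":2.5,"ax":0,"ay":0,"az":0,"jaw":0.5}]'
python3 head.py; python3 go.py 643 79 10 -0.05 0.42
python3 - <<'E'
from m import *
c=capture("side");cv2.imwrite("pics/s4.png",cv2.resize(c["color"][140:280,240:440,::-1],None,fx=3,fy=3))
E
```

```text
time_s: 10.3
eef_pos: [557.7, 87.6, 10.0]
ee_rot: [0.005, 0.978, -0.025, 0.209]
force: [-1.6, 1.0, 0.3]
grip_width: 0.247
grip_force: 0.7
time_s: 10.92
eef_pos: [587.8, 84.6, 9.9]
ee_rot: [0.005, 0.978, -0.025, 0.209]
force: [-1.7, -0.5, 0.5]
grip_width: 0.252
grip_force: 0.7
side 299 [587.  63. 132.] [633. 108. 160.]
top 530 [588.  57. 132.] [635. 106. 162.]
pos [588.1  84.5  10. ] F [ 0.3 -0.2 -0.6] j [-0.06  0.53  1.85  0.01  0.34  1.56] rot [-0.    -0.002 -0.002] shift now [50.2  2.6 22.6] shift after rot [50.3  2.7 22.5]
```

View pics/s4.png

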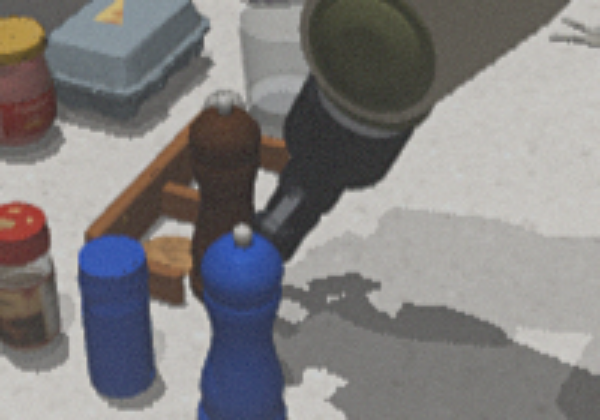

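The mill stands upright at the bay mouth at (611,82), on the cork's line.

```bash
python3 -m jog '[{"tx":4.6,"ty":0.2,"tz":2,"ax":0,"ay":0,"az":0,"jaw":0.5},{"tx":4.6,"ty":0.2,"tz":2,"ax":0,"ay":0,"az":0,"jaw":0.5},{"tx":4.6,"ty":0.2,"tz":2,"ax":0,"ay":0,"az":0,"jaw":0.5},{"tx":4.6,"ty":0.2,"tz":2,"ax":0,"ay":0,"az":0,"jaw":0.5},{"tx":4.6,"ty":0.2,"tz":2,"ax":0,"ay":0,"az":0,"jaw":0.5}]'
python3 -m jog '[{"tx":4.6,"ty":0.1,"tz":2,"ax":0,"ay":0,"az":0,"jaw":0.5},{"tx":4.6,"ty":0.1,"tz":2,"ax":0,"ay":0,"az":0,"jaw":0.5},{"tx":3.6,"ty":0.1,"tz":1.6,"ax":0,"ay":0,"az":0,"jaw":0.5},{"tx":0,"ty":0,"tz":0,"ax":0,"ay":0,"az":0,"jaw":0.5}]'
python3 head.py
```

```text
time_s: 11.7
eef_pos: [612.7, 82.3, 10.2]
ee_rot: [0.005, 0.978, -0.025, 0.209]
force: [-1.3, -0.4, 1.2]
grip_width: 0.249
grip_force: 0.8
time_s: 12.2
eef_pos: [626.6, 81.2, 10.4]
ee_rot: [0.005, 0.978, -0.025, 0.209]
force: [0.3, -0.6, -0.6]
grip_width: 0.25
grip_force: 0.2
side 280 [626.  63. 132.] [672. 104. 159.]
top 521 [624.  54. 132.] [672. 103. 161.]
```

```bash
python3 -m jog '[{"tx":2.3,"ty":0.1,"tz":1,"ax":0,"ay":0,"az":0,"jaw":0.5},{"tx":2.3,"ty":0.1,"tz":1,"ax":0,"ay":0,"az":0,"jaw":0.5},{"tx":2.3,"ty":0.1,"tz":1,"ax":0,"ay":0,"az":0,"jaw":0.5},{"tx":2.3,"ty":0.1,"tz":1,"ax":0,"ay":0,"az":0,"jaw":0.5},{"tx":2.3,"ty":0.1,"tz":1,"ax":0,"ay":0,"az":0,"jaw":0.5}]'
python3 -m jog '[{"tx":1.4,"ty":0,"tz":0.6,"ax":0,"ay":0,"az":0,"jaw":0.5},{"tx":0.9,"ty":0,"tz":0.4,"ax":0,"ay":0,"az":0,"jaw":0.5}]'
python3 head.py
```

```text
time_s: 12.92
eef_pos: [639.0, 80.2, 10.5]
ee_rot: [0.005, 0.978, -0.025, 0.209]
force: [-0.5, -0.3, 0.5]
grip_width: 0.249
grip_force: 0.7
time_s: 13.18
eef_pos: [641.4, 80.0, 10.5]
ee_rot: [0.005, 0.978, -0.025, 0.209]
force: [-1.8, -0.1, 0.1]
grip_width: 0.249
grip_force: 0.7
side 279 [641.  61. 132.] [686. 102. 159.]
top 512 [640.  53. 132.] [688. 100. 163.]
```

Still moving freely, so I'll go on in 1 mm rows until the rail is felt.

```bash
python3 -m jog '[{"tx":0.9,"ty":0,"tz":0.4,"ax":0,"ay":0,"az":0,"jaw":0.5},{"tx":0.9,"ty":0,"tz":0.4,"ax":0,"ay":0,"az":0,"jaw":0.5}]'
python3 -m jog '[{"tx":0.9,"ty":0,"tz":0.4,"ax":0,"ay":0,"az":0,"jaw":0.5},{"tx":0.9,"ty":0,"tz":0.4,"ax":0,"ay":0,"az":0,"jaw":0.5}]'
python3 head.py
```

```text
time_s: 13.52
eef_pos: [643.4, 79.9, 10.6]
ee_rot: [0.005, 0.978, -0.025, 0.209]
force: [-1.0, 0.4, -0.1]
grip_width: 0.25
grip_force: 0.7
time_s: 13.78
eef_pos: [645.3, 79.8, 10.5]
ee_rot: [0.005, 0.978, -0.025, 0.209]
force: [-0.2, 0.6, 0.5]
grip_width: 0.25
grip_force: 0.7
side 282 [645.  59. 132.] [691. 101. 160.]
top 509 [645.  53. 132.] [692. 100. 163.]
```

```bash
python3 -m jog '[{"tx":0.9,"ty":0,"tz":0.4,"ax":0,"ay":0,"az":0,"jaw":0.5}]'
python3 -m jog '[{"tx":0.9,"ty":0,"tz":0.4,"ax":0,"ay":0,"az":0,"jaw":0.5}]'
python3 -m jog '[{"tx":0.9,"ty":0,"tz":0.4,"ax":0,"ay":0,"az":0,"jaw":0.5}]'
python3 - <<'E'
from m import *
c=capture("top");W=cloud(c)
q=sel(W,670,730,-60,130,38,52);q=q[(q[:,1]>110)|((q[:,1]<45)&(q[:,1]>0))];f=np.polyfit(q[:,1],q[:,0],1);print(f,np.polyval(f,77),len(q),q.min(0).round(),q.max(0).round())
cv2.imwrite("pics/t5.png",cv2.resize(c["color"][120:260,220:420,::-1],None,fx=3,fy=3))
E
python3 head.py
```

```text
time_s: 14.0
eef_pos: [646.1, 79.8, 10.5]
ee_rot: [0.005, 0.978, -0.025, 0.209]
force: [-4.4, -0.8, 2.4]
grip_width: 0.252
grip_force: 2.3
time_s: 14.12
eef_pos: [646.5, 79.9, 10.3]
ee_rot: [0.005, 0.978, -0.025, 0.208]
force: [-9.3, 0.6, 7.7]
grip_width: 0.252
grip_force: 5.2
time_s: 14.25
eef_pos: [646.7, 79.9, 10.2]
ee_rot: [0.005, 0.978, -0.025, 0.207]
force: [-18.1, 0.8, 11.8]
grip_width: 0.248
grip_force: 8.4
[-4.21983429e-02  7.05304127e+02] 702.0548543640417 203 [694.   0.  38.] [712. 127.  49.]
side 280 [647.  61. 132.] [693. 101. 159.]
top 510 [645.  53. 132.] [692. 100. 161.]
```

View pics/t5.png

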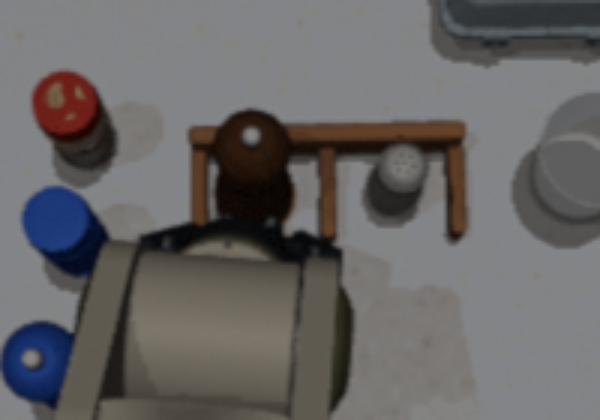

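The force rose sharply and the mill sits between the prongs, so it is home against the rail. Backing straight out.

```bash
python3 -m jog '[{"tx":-1.8,"ty":0,"tz":-0.8,"ax":0,"ay":0,"az":0,"jaw":0.5},{"tx":-1.8,"ty":0,"tz":-0.8,"ax":0,"ay":0,"az":0,"jaw":0.5},{"tx":-4.6,"ty":0,"tz":-2,"ax":0,"ay":0,"az":0,"jaw":0.5},{"tx":-9,"ty":0,"tz":-4,"ax":0,"ay":0,"az":0,"jaw":0.5},{"tx":-18,"ty":0,"tz":-8.5,"ax":0,"ay":0,"az":0,"jaw":0.5}]'
python3 -m jog '[{"tx":-18,"ty":0,"tz":-10,"ax":0,"ay":0,"az":0,"jaw":0.5},{"tx":-18,"ty":0,"tz":-10,"ax":0,"ay":0,"az":0,"jaw":0.5},{"tx":-18,"ty":0,"tz":-12,"ax":0,"ay":0,"az":0,"jaw":0.5},{"tx":0,"ty":0,"tz":-20,"ax":0,"ay":0,"az":0,"jaw":0.5},{"tx":0,"ty":0,"tz":0,"ax":0,"ay":0,"az":0,"jaw":0.5}]'
python3 - <<'E'
from m import *
for n in("side","top"):
    c=capture(n);q=sel(cloud(c),640,720,40,115,132,165);print(n,len(q),q.min(0).round(),q.max(0).round())
    for k in("mill_place","salt_shaker","glass","spice_jar"):
        for r in place_of(k,n)[:2]:print(k,np.round(r["centre"]),np.round(atz(c,r["centre"]))[:2])
    if n=="side":cv2.imwrite("pics/s6.png",cv2.resize(c["color"][140:280,240:440,::-1],None,fx=3,fy=3))
E
```

```text
time_s: 15.02
eef_pos: [609.1, 81.6, 10.8]
ee_rot: [0.005, 0.977, -0.025, 0.209]
force: [0.7, -0.5, 0.1]
grip_width: 0.249
grip_force: 0.0
time_s: 15.65
eef_pos: [539.2, 85.3, 37.2]
ee_rot: [0.005, 0.977, -0.025, 0.21]
force: [-0.4, -0.3, -0.9]
grip_width: 0.247
grip_force: 0.0
side 273 [644.  61. 132.] [691. 103. 159.]
mill_place [316. 201.] [672. -26.]
salt_shaker [316. 201.] [675. -29.]
glass [334. 174.] [ 691. -156.]
spice_jar [282. 261.] [631. 193.]
spice_jar [252. 253.] [702. 200.]
top 511 [643.  55. 132.] [690. 102. 164.]
salt_shaker [351. 183.] [673. -22.]
glass [413. 180.] [ 684. -157.]
spice_jar [253. 164.] [714. 195.]
spice_jar [247. 202.] [627. 203.]
```

View pics/s6.png

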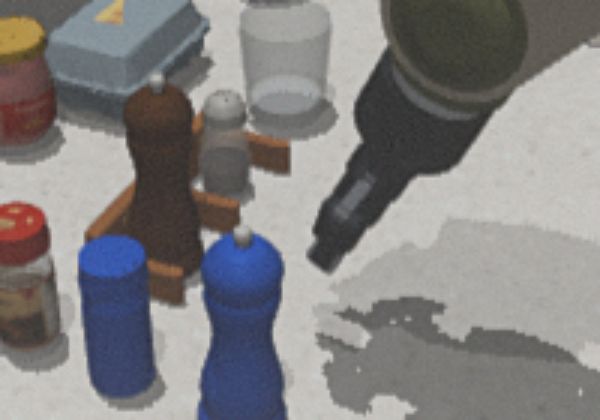

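The mill stands upright in the bay at about (667,78) and the robot is clear of everything. The salt shaker, jar and glass read within about 10 mm of their starting estimates, which is network noise, and the arm never came near them.

```bash
python3 -c "from rig import *;print(finish_job())"
```

```text
the job is handed in; nothing more can be done
None
```

The pepper mill was pushed upright into the cork-disc bay until it pressed against the back rail; the arm was then backed clear and the job handed in, though no verdict was returned.

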